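Bring the boom camera over the opened phone

TASK

Bring the inspection camera over the opened phone: swing the boom round until it points over the middle of the phone, and squeeze the camera carriage's latch to slide the carriage out to whichever notch brings the camera above the phone's middle. Leave the latch sprung home in that notch and the boom at rest, and leave the phone where it lies.

Things in the scene. Friction and masses are not known exactly. Their poses are not given: they have to be found in the camera images.
- hinge (a point): top of the boom's upright hinge axis, 200 mm above the desk, on a fixed column (26 mm thick, grey round foot 104 mm wide). Its x axis points out along the boom, z up, y horizontally across the boom; the axes turn with the boom.
- boom (a joint): angle of the boom about its upright hinge, rad, counter-clockwise from above positive, from -1.6 to 0.6. The boom starts parked at about -1.3 to -0.85 and must be swung counter-clockwise. It is stiff (about 2 N at the knob) and stays where it is left.
- knob (a point): middle of the upright round black rubber grip on the boom's tip, 18 mm in diameter, from z = 199 to 249 mm, 235 mm from the hinge axis; this point is 224 mm above the desk. Free above: pinch it from above. The boom is a level bar 20 mm square, z = 175 to 195 mm.
- carriage (a joint): how far the camera carriage has slid out along the boom from its innermost notch, m, 0 to 0.080. Notches at 0, 0.035 and 0.070 (1.5 mm of play); it starts at 0. Friction about 2 N. Blocked in a notch until the lever (on its outer side) is squeezed towards the fixed paddle; let go between notches it stays there, the latch resting on the bar until it meets a notch.
- grip (a point): middle of the carriage's squeeze grip, at boom y = -65 mm, z = 150 mm, under the shade, which overhangs it by 10 mm, 46 mm above: come in tilted about 40 degrees from the -y side, closing along the boom. Two paddles 18 mm deep (y), 34 mm high: a black fixed one (outer face at x = -15.5 mm) and the steel latch lever (+16.5 mm), on stalks from the boom. Axes as the boom's.
- latch (a joint): angle of the latch lever, rad: 0 sprung home in a notch, 0.16 fully squeezed; free to slide above about 0.13; about 0.12 when resting between notches. Squeezing it closes the grip from 32 mm to about 24 mm over both paddles and takes 4 to 8 N.
- lens (a point): middle of the camera's lens, the downward end of the upright round camera (36 mm in diameter) under the boom's middle line, on the carriage, 105 mm above the desk, 100 mm from the hinge axis with the carriage at 0. Level with the grip along the boom.
- phone: opened phone frame, 142 x 70 x 8 mm, loose on the desk, long axis x; origin at the middle of its underside. It lies about 130 to 185 mm from the hinge axis, to the right of the parked boom. The nearest notch always comes within 18 mm of its middle along the boom, which is good enough.
- shade_edge (a point): middle of the lower outer edge of the aluminium glare shade, a level sheet fixed on top of the boom: z = 196 to 199 mm, from 30 to 205 mm from the hinge axis, from y = -75 mm (this edge) to +15 mm in the boom's axes. It covers the carriage.

How it is judged:
By the outcome, as a careful person would: the job done as asked, in the order asked, and still so for the second after the job is handed in, with the robot touching nothing.
It also fails if it takes over 51 s, if anything falls off the work surface, if the arm or the gripper's body presses on something with over 40 N, if the wrist force passes 120 N, or if a joint passes its speed limit or range.

ROBOT

A 6-joint arm with a two-finger parallel gripper is mounted at the origin on a cart in front of the work surface, level with it; the furniture and walls round the work are solid. World frame = base frame: x ahead of the robot, y to its left, z up, the work surface at z = 0. Lengths are in m, angles in degrees, forces in N, time in s.
With the tool pointing down it reaches from about 0.35 to 0.875 m from the base axis. Payload 4.2 kg.
Tool frame: the origin (TCP) lies between the finger pads; the fingertips stand 17 mm ahead of it and the grasp point (between the pads) lies 2 mm behind it; z points along the fingers, y is the line along which they close (so a half turn about z gives the same grasp; the last joint's range is limited). The gripper opens to 87 mm and grips with 3 to 60 N. Pads are 19 mm wide; open, the fingers measure 117 mm over their backs; the gripper's body (75 mm by 190 mm) begins 51 mm behind the grasp point.
Start: joints at [78.014, 22.042, 0.453, 0, -68.411, -14.817], TCP at [0.282, 0.558, 0.24] pointing down, gripper open.
Joint ranges: [-179.83, 179.83], [-69.29, 118.12], [-61.27, 80.66], [-181.25, 117.63], [-171.15, -9.14], [-177.46, 177.46]. Speed limits (degrees/s): [159.86, 159.86, 180, 180, 180, 180].

INTERFACE

Orientations are given as a 3x3 rotation matrix whose columns are the frame's x, y, z axes.
In Python, from station import r gives the robot as it stands.
- The arm moves only by the tool servo_tool, never from a script. Its argument "targets" is a list of rows, each a list of 5 numbers: the shift along the world's x, y, z in units of 30 mm (1.0 is 30 mm), then the turn about the world's z in rad, then the finger opening in mm, from 0 to 87. In form: [[x, y, z, turn, gripper], ...]. A call has exactly 5 rows; each row is the pose to reach, as a shift and turn from the pose commanded when the call began; what a row does not reach only later rows make up. A row lasts 1/12 s, in which the tool goes at most 41.7 mm and 7.16 degrees, less where a joint would pass 70% of its speed; a pose out of reach is approached as far as the arm can. A call with a gripper value outside its range is refused whole. The fingers move at their own pace and stop on an object; the grip force is fixed at half the most. Time passes only in rows, so rows that repeat a pose let the fingers close, or fill a call up. It gives the time, the measured TCP pose, the force, the opening and the grip force at its end, in the units of the state.
- r.sense(): the state, without advancing time (a new reading comes with each control period).
- r.capture(name): name is "scene" or "top" or "wrist"; returns a dict with "pixels" (420x560x3 uint8, red, green, blue), "fx", "fy", "cx", "cy" (pixels), "world_from_camera" (4x4, takes a point from camera to world coordinates). Camera axes: x right, y down, z forward; pixel columns grow to the right and rows downward; lengths in m; the calibration is good to about 2 mm. The wrist camera is an equidistant fisheye: a pixel r from the principal point sees the ray r / f radians off the axis. A picture is of the moment at which its call begins. There is no depth.
- r.finish_job(): hands the job in; it is judged then, once.
The state is a dict: "time_s": time; "joints": joint angles; "joint_velocities": joint speeds; "effort": joint torques, N m; "tcp_pos": TCP position; "ee_rot": TCP orientation; "wrist_force": force on the tool from outside, world axes, zero at the start; "moment": the same for the moment, N m; "gripper_width": opening from 0.0 (shut) to 1.0 (fully open); "gripper_force": force on a finger pad.
Only numpy, scipy, OpenCV 4.12 (cv2) and the standard library are available. Lean on these libraries where they do the work, as an engineer would, in place of code of your own. Each camera call takes 0.05 s, during which the arm holds its last target. There are 200 camera calls.

## Working session

There is one attempt and no reset: what is moved stays moved. The work goes in short steps, Python scripts to look and compute and a tool call to move; the robot and the scene stay as the last step left them, time stands still between calls to the robot, and variables do not carry over. Pictures are saved under pics/ and viewed, at most 10 in all, crops included, and the job is handed in when it is done.

Besides the shell and the picture viewer there is one more tool, called after "Emit:" as name(argument=value, ...) on one line, values as JSON. servo_tool: Moves the arm, as the interface text tells. Its arguments: {"type":"object","properties":{"targets":{"type":"array","items":{"type":"array","items":{"type":"number"}}}},"required":["targets"]}

```bash
ls; mkdir -p pics
python3 - <<'E'
from station import r
import cv2,numpy as np
print(r.sense())
for n in("scene","top","wrist"):
    c=r.capture(n); cv2.imwrite(f"pics/{n}0.png",c["pixels"][:,:,::-1]); np.save(f"pics/{n}0.npy",c,allow_pickle=True)
    print(n,c["fx"],c["fy"],c["cx"],c["cy"],np.round(c["world_from_camera"],3).tolist())
E
```

```text
pics
{'time_s': 0.0, 'joints': array([ 7.80136385e+01,  2.20908890e+01,  3.79183334e-01, -2.98972680e-02,
       -6.84106657e+01, -1.48171317e+01]), 'joint_velocities': array([-0.05879114, -0.01175262, -0.08982018,  0.01963174, -0.02266715,
       -0.03828305]), 'effort': array([-1.74753994e-03, -3.90671718e+01,  1.87404263e+01,  4.21996281e+00,
        1.09614540e-02, -1.94722716e-04]), 'tcp_pos': array([0.28154861, 0.55735329, 0.23845179]), 'ee_rot': array([[ 8.92471535e-01, -4.51102778e-01, -9.18166574e-04],
       [-4.51103706e-01, -8.92469323e-01, -1.98840369e-03],
       [ 7.75389274e-05,  2.18878204e-03, -9.99997602e-01]]), 'wrist_force': array([ 0.04732535, -0.24233135,  0.27776232]), 'moment': array([ 0.03302735,  0.01714805, -0.00572696]), 'gripper_force': 0.0, 'gripper_width': 0.999729017478993}
scene 396.83602969512424 396.83602969512424 278.41505430099954 213.1920332380078 [[0.382, -0.537, 0.752, -0.075], [-0.924, -0.241, 0.297, -0.021], [0.022, -0.808, -0.589, 0.662], [0.0, 0.0, 0.0, 1.0]]
top 419.92729815826175 419.92729815826175 281.5804538804921 217.1217060849842 [[0.505, -0.675, 0.538, 0.095], [-0.863, -0.399, 0.31, -0.02], [0.005, -0.621, -0.784, 0.816], [0.0, 0.0, 0.0, 1.0]]
wrist 325.19226210127806 325.19226210127806 278.22436661708076 207.07025115938947 [[-0.452, -0.852, -0.265, 0.356], [-0.892, 0.432, 0.132, 0.522], [0.002, 0.297, -0.955, 0.383], [0.0, 0.0, 0.0, 1.0]]
```

View pics/scene0.png

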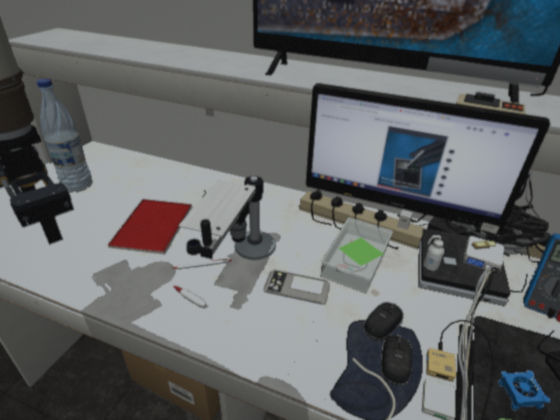

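View pics/top0.png

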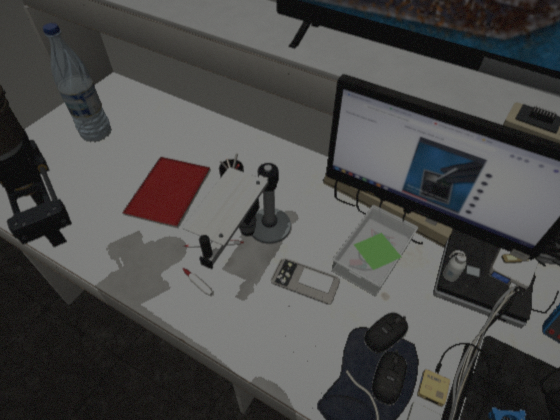

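View pics/wrist0.png

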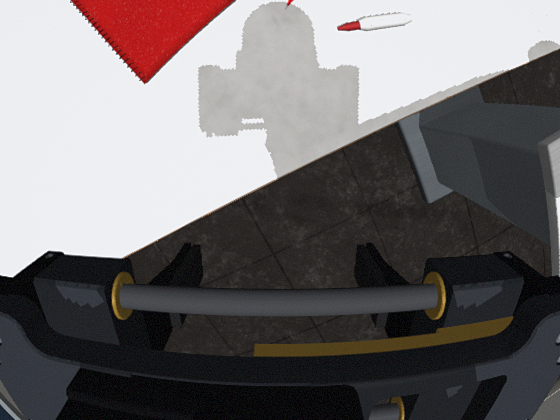

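```bash
cat > h.py <<'E'
import numpy as np,cv2
def ray(c,u,v):
    M=c["world_from_camera"]; d=M[:3,:3]@np.array([(u-c["cx"])/c["fx"],(v-c["cy"])/c["fy"],1]); return M[:3,3],d
def onz(c,u,v,z):
    o,d=ray(c,u,v); return o+d*(z-o[2])/d[2]
def proj(c,p):
    q=np.linalg.inv(c["world_from_camera"])@np.append(p,1); return q[0]/q[2]*c["fx"]+c["cx"],q[1]/q[2]*c["fy"]+c["cy"]
E
python3 - <<'E'
import cv2,numpy as np
a=cv2.imread("pics/scene0.png")[165:310,170:335]; b=cv2.imread("pics/top0.png")[150:310,180:345]
f=lambda i:cv2.convertScaleAbs(cv2.resize(i,(396,400),interpolation=cv2.INTER_CUBIC),alpha=1.2)
cv2.imwrite("pics/c1.png",np.hstack([f(a),f(b)]))
from h import *
S=np.load("pics/scene0.npy",allow_pickle=True).item();T=np.load("pics/top0.npy",allow_pickle=True).item()
for n,z,s,t in [("foot",0,(255,244),(271,226)),("coltop",.2,(254,183),(268,172)),("knobtop",.249,(206,223),(205,238)),("phone",.008,(297,286),(306,281))]:
    print(n,onz(S,*s,z),onz(T,*t,z))
E
```

```text
foot [0.62312015 0.31695263 0.        ] [0.61772508 0.31062956 0.        ]
coltop [0.59830531 0.30484476 0.2       ] [0.60489965 0.30666177 0.2       ]
knobtop [0.37662865 0.2893101  0.249     ] [0.38121136 0.29076788 0.249     ]
phone [0.52212881 0.1654366  0.008     ] [0.52227657 0.16289619 0.008     ]
```

View pics/c1.png

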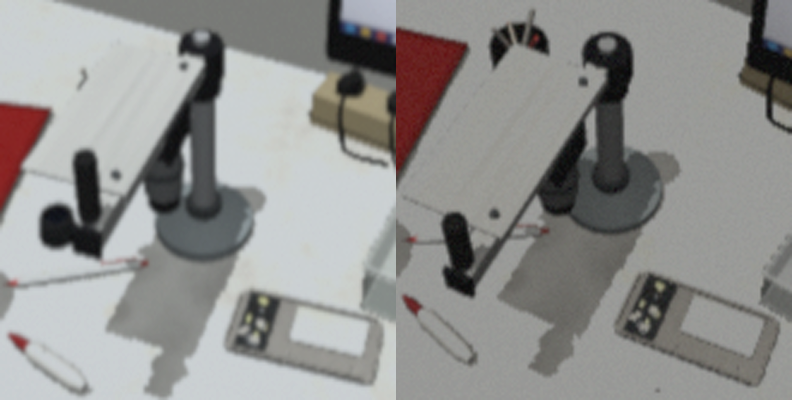

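Run:
```python
from h import *
S=np.load("pics/scene0.npy",allow_pickle=True).item();T=np.load("pics/top0.npy",allow_pickle=True).item()
s=lambda u,v:(170+u/2.4,165+v/2.759); t=lambda u,v:(180+(u-396)/2.4,150+v/2.5)
def tri(a,b):
    A=[];B=[]
    for c,p in((S,a),(T,b)):
        o,d=ray(c,*p); d/=np.linalg.norm(d); P=np.eye(3)-np.outer(d,d); A.append(P);B.append(P@o)
    return np.linalg.lstsq(np.vstack(A),np.hstack(B),rcond=None)[0]
for n,a,b in [("foot",(205,222),(614,190)),("captop",(201,37),(607,43)),("knobtop",(86,155),(456,218)),("knobbot",(90,220),(462,263)),("screw_in",(184,66),(583,81)),("screw_out",(116,175),(494,213))]:
    print(n,tri(s(*a),t(*b)).round(4))
print("foot",onz(S,*s(205,222),.006),onz(T,*t(614,190),.006))
for z in(.2,.22):print("cap",z,onz(S,*s(201,37),z),onz(T,*t(607,43),z))
print("knob",onz(S,*s(86,155),.249),onz(T,*t(456,218),.249))
print("screws",[onz(c,*p,.199).round(4) for c,p in((S,s(184,66)),(T,t(583,81)),(S,s(116,175)),(T,t(494,213)))])
for c,q in((S,[s(*p) for p in((240,292),(383,323),(375,383),(226,348))]),(T,[t(*p) for p in((640,273),(778,322),(758,384),(616,337))])):
    P=np.array([onz(c,*p,.006) for p in q]); print(P[:,:2].round(4).tolist(),P.mean(0),[np.linalg.norm(P[i]-P[i-1]).round(3) for i in range(4)])
```

```text
foot [0.616  0.3112 0.0023]
captop [0.6178 0.3147 0.1986]
knobtop [0.3838 0.2937 0.2464]
knobbot [0.3804 0.2937 0.196 ]
screw_in [0.5698 0.3088 0.2001]
screw_out [0.426  0.2972 0.1992]
foot [0.61209607 0.31051717 0.006     ] [0.61367366 0.30854299 0.006     ]
cap 0.2 [0.61572422 0.31370775 0.2       ] [0.61660389 0.31403378 0.2       ]
cap 0.22 [0.58586133 0.2992298  0.22      ] [0.59965784 0.30317725 0.22      ]
knob [0.38093406 0.29221001 0.249     ] [0.38252283 0.29174889 0.249     ]
screws [array([0.5713, 0.3096, 0.199 ]), array([0.5706, 0.3094, 0.199 ]), array([0.4262, 0.2972, 0.199 ]), array([0.4261, 0.2973, 0.199 ])]
[[0.5438, 0.2408], [0.5652, 0.1021], [0.5005, 0.0903], [0.4803, 0.2273]] [0.52243586 0.16512324 0.006     ] [np.float64(0.065), np.float64(0.14), np.float64(0.066), np.float64(0.138)]
[[0.545, 0.238], [0.5654, 0.1029], [0.502, 0.0922], [0.477, 0.2234]] [0.52234817 0.16413602 0.006     ] [np.float64(0.07), np.float64(0.137), np.float64(0.064), np.float64(0.134)]
```

Emit:
servo_tool(targets=[[0,0,1.2,0,87],[0.4,-1.1,1.8,0,87],[0.8,-2.2,1.8,0,87],[1.2,-3.3,1.8,0,87],[1.65,-4.4,1.8,0,87]])

```text
time_s: 0.57
tcp_pos: [0.3312, 0.4244, 0.2936]
ee_rot: [[0.893, -0.45, -0.0], [-0.45, -0.893, 0.0], [-0.0, -0.0, -1.0]]
wrist_force: [0.7, -0.1, 0.2]
gripper_width: 0.996
gripper_force: 0.0
```

Emit:
servo_tool(targets=[[0.4,-1.1,0,0,87],[0.8,-2.2,0,0,87],[1.2,-3.3,0,0,87],[1.66,-4.45,0,0,87],[1.66,-4.45,0,0,87]])

```text
time_s: 0.98
tcp_pos: [0.3817, 0.2875, 0.2937]
ee_rot: [[0.89, -0.455, -0.001], [-0.455, -0.89, -0.001], [0.0, 0.001, -1.0]]
wrist_force: [-0.3, 0.1, 0.5]
gripper_width: 0.994
gripper_force: 0.0
```

Emit:
servo_tool(targets=[[0,0,-1.1,0,87],[0,0,-2.2,0,87],[0,0,-2.2,0,40],[0,0,-2.2,0,10],[0,0,-2.2,0,10]])

```text
time_s: 1.4
tcp_pos: [0.3819, 0.2933, 0.2291]
ee_rot: [[0.893, -0.45, 0.002], [-0.45, -0.893, 0.001], [0.001, -0.002, -1.0]]
wrist_force: [0.6, 1.2, 1.2]
gripper_width: 0.853
gripper_force: 0.0
```

Emit:
servo_tool(targets=[[0,0,0,0,10],[0,0,0,0,10],[0,0,0,0,10],[0,0,0,0,10],[0,0,0,0,10]])

```text
time_s: 1.82
tcp_pos: [0.3812, 0.2926, 0.228]
ee_rot: [[0.893, -0.451, 0.001], [-0.451, -0.893, 0.001], [0.0, -0.001, -1.0]]
wrist_force: [0.1, -0.8, -0.4]
gripper_width: 0.479
gripper_force: 0.0
```

Emit:
servo_tool(targets=[[0,0,0,0,10],[0,0,0,0,10],[0,0,0,0,10],[0,0,0,0,10],[0,0,0,0,10]])

```text
time_s: 2.23
tcp_pos: [0.3812, 0.2925, 0.2276]
ee_rot: [[0.893, -0.451, 0.0], [-0.451, -0.893, 0.0], [0.0, -0.0, -1.0]]
wrist_force: [0.4, 0.4, -0.6]
gripper_width: 0.2
gripper_force: 30.0
```

Run:
```python
from station import r
import numpy as np
s=r.sense(); print(s["gripper_width"]*87,s["gripper_force"],s["tcp_pos"],s["wrist_force"],s["joints"].round(1))
# swing waypoints
H=np.array([.616,.3125]);k=np.array([.3813,.2925]);v=k-H;R=np.hypot(*v);a0=np.arctan2(v[1],v[0])
a1=np.arctan2(.1645-.3125,.5224-.616)
print(R,np.degrees([a0,a1]),(a1-a0)%(2*np.pi))
D=(a1-a0)%(2*np.pi)
for i in range(1,21):
    a=a0+D*i/20; p=H+R*np.array([np.cos(a),np.sin(a)]); print(i,((p-k)/.03).round(3),round(D*i/20,3))
```

```text
17.38644848273633 30.000226604752243 [0.38124889 0.29248039 0.22756285] [ 0.41527956  0.410952   -0.58150981] [ 56.9   8.4 -20.2   0.  -61.3   6.3]
0.23555061027303667 [-175.1292975  -122.31058786] 0.9218603898202806
1 [ 0.039 -0.36 ] 0.046
2 [ 0.095 -0.717] 0.092
3 [ 0.167 -1.072] 0.138
4 [ 0.255 -1.423] 0.184
5 [ 0.359 -1.769] 0.23
6 [ 0.479 -2.111] 0.277
7 [ 0.615 -2.446] 0.323
8 [ 0.766 -2.775] 0.369
9 [ 0.932 -3.097] 0.415
10 [ 1.113 -3.41 ] 0.461
11 [ 1.308 -3.715] 0.507
12 [ 1.517 -4.011] 0.553
13 [ 1.739 -4.296] 0.599
14 [ 1.974 -4.571] 0.645
15 [ 2.222 -4.835] 0.691
16 [ 2.481 -5.087] 0.737
17 [ 2.752 -5.327] 0.784
18 [ 3.033 -5.555] 0.83
19 [ 3.325 -5.769] 0.876
20 [ 3.627 -5.969] 0.922
```

Emit:
servo_tool(targets=[[0.04,-0.36,0,0.046,10],[0.095,-0.717,0,0.092,10],[0.167,-1.072,0,0.138,10],[0.255,-1.423,0,0.184,10],[0.36,-1.77,0,0.23,10]])

```text
time_s: 2.65
tcp_pos: [0.3922, 0.2396, 0.2276]
ee_rot: [[0.972, -0.233, 0.001], [-0.233, -0.972, 0.002], [0.0, -0.002, -1.0]]
wrist_force: [1.1, 2.9, -2.5]
gripper_width: 0.199
gripper_force: 30.0
```

Emit:
servo_tool(targets=[[0.12,-0.34,0,0.046,10],[0.255,-0.675,0,0.092,10],[0.405,-1.005,0,0.138,10],[0.572,-1.327,0,0.184,10],[0.753,-1.64,0,0.23,10]])

```text
time_s: 3.07
tcp_pos: [0.4151, 0.1906, 0.2276]
ee_rot: [[1.0, -0.005, 0.001], [-0.005, -1.0, 0.002], [0.001, -0.002, -1.0]]
wrist_force: [1.0, 3.2, -2.2]
gripper_width: 0.196
gripper_force: 30.0
```

Emit:
servo_tool(targets=[[0.195,-0.305,0,0.046,10],[0.404,-0.6,0,0.092,10],[0.626,-0.886,0,0.138,10],[0.861,-1.161,0,0.184,10],[1.11,-1.425,0,0.23,10]])

```text
time_s: 3.48
tcp_pos: [0.4486, 0.1481, 0.2276]
ee_rot: [[0.975, 0.223, 0.002], [0.223, -0.975, 0.003], [0.002, -0.002, -1.0]]
wrist_force: [0.2, 4.2, -0.9]
gripper_width: 0.201
gripper_force: 30.0
```

Emit:
servo_tool(targets=[[0.26,-0.25,0,0.046,10],[0.53,-0.492,0,0.092,10],[0.811,-0.72,0,0.138,10],[1.103,-0.934,0,0.184,10],[1.404,-1.134,0,0.23,10]])

```text
time_s: 3.9
tcp_pos: [0.4909, 0.1144, 0.2276]
ee_rot: [[0.898, 0.439, 0.002], [0.439, -0.898, 0.003], [0.003, -0.002, -1.0]]
wrist_force: [0.4, 5.9, -1.3]
gripper_width: 0.198
gripper_force: 30.0
```

Emit:
servo_tool(targets=[[0,0,0,0,10],[0,0,0,0,10],[0,0,0,0,10],[0,0,0,0,40],[0,0,0,0,60]])

```text
time_s: 4.32
tcp_pos: [0.4888, 0.113, 0.2274]
ee_rot: [[0.9, 0.436, -0.002], [0.436, -0.9, -0.001], [-0.002, 0.0, -1.0]]
wrist_force: [-0.6, -0.4, 0.1]
gripper_width: 0.278
gripper_force: 0.0
```

Emit:
servo_tool(targets=[[0,0,0,0,87],[0,0,0,0,87],[0,0,1.2,0,87],[0,0,2.5,0,87],[0,0,3.5,0,87]])

```text
time_s: 4.73
tcp_pos: [0.4898, 0.1129, 0.3352]
ee_rot: [[0.9, 0.437, 0.001], [0.437, -0.9, -0.001], [0.001, 0.001, -1.0]]
wrist_force: [0.9, 0.4, 1.0]
gripper_width: 0.645
gripper_force: 0.0
```

Emit:
servo_tool(targets=[[-0.5,1.1,0.5,-0.12,87],[-1.0,2.2,1,-0.24,87],[-1.5,3.3,1,-0.36,87],[-2,4.4,1,-0.48,87],[-2.5,5.5,1,-0.6,87]])

```text
time_s: 5.15
tcp_pos: [0.4155, 0.2755, 0.3632]
ee_rot: [[0.994, -0.112, 0.0], [-0.112, -0.994, 0.001], [0.0, -0.001, -1.0]]
wrist_force: [1.4, 0.0, 0.3]
gripper_width: 0.975
gripper_force: 0.0
```

Run:
```python
from station import r
import cv2,numpy as np
s=r.sense(); print(s["tcp_pos"],s["joints"].round(1),s["time_s"])
C=[]
for n in("scene","top"):
    c=r.capture(n); np.save(f"pics/{n}1.npy",c,allow_pickle=True); C.append(c["pixels"][:,:,::-1])
a=C[0][165:325,190:355];b=C[1][150:310,205:370]
f=lambda i:cv2.convertScaleAbs(cv2.resize(i,(396,384),interpolation=cv2.INTER_CUBIC),alpha=1.2)
cv2.imwrite("pics/c2.png",np.hstack([f(a),f(b)]))
```

```text
[0.41552412 0.27545824 0.36322508] [ 52.2   5.7  -3.9   0.  -80.4  31.3] 5.15
```

View pics/c2.png

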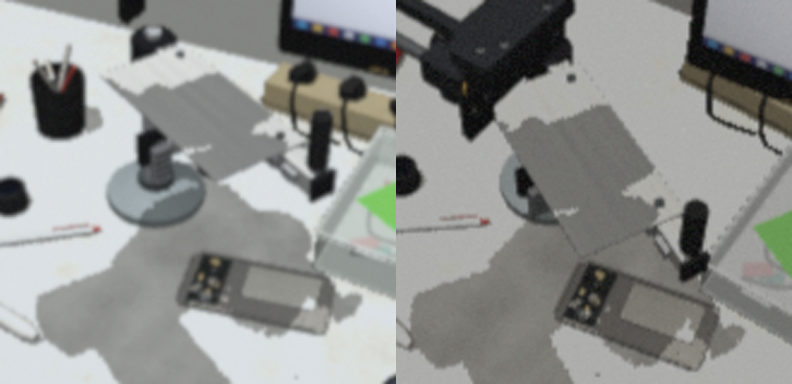

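Emit:
servo_tool(targets=[[0,0,1.3,0,87],[0,0,2.6,0,87],[0,0,3.9,0,87],[0,0,5.2,0,87],[0,0,6.5,0,87]])

```text
time_s: 5.67
tcp_pos: [0.4162, 0.2733, 0.5597]
ee_rot: [[0.994, -0.106, 0.0], [-0.106, -0.994, -0.0], [0.0, 0.0, -1.0]]
wrist_force: [1.0, 1.4, 0.7]
gripper_width: 0.996
gripper_force: 0.0
```

Emit:
servo_tool(targets=[[0,0,1.3,0,87],[0,0,2.6,0,87],[0,0,3.9,0,87],[0,0,5.2,0,87],[0,0,6.5,0,87]])

```text
time_s: 6.08
tcp_pos: [0.4152, 0.273, 0.7271]
ee_rot: [[0.994, -0.107, 0.005], [-0.107, -0.994, 0.003], [0.004, -0.004, -1.0]]
wrist_force: [1.1, 1.9, 1.4]
gripper_width: 0.996
gripper_force: 0.0
```

Run:
```python
from station import r
import numpy as np
s=r.sense(); print(s["tcp_pos"],s["joints"].round(1),s["time_s"],s["ee_rot"].round(3).tolist())
from h import *
S=np.load("pics/scene1.npy",allow_pickle=True).item();T=np.load("pics/top1.npy",allow_pickle=True).item()
s=lambda u,v:(190+u/2.4,165+v/2.4); t=lambda u,v:(205+(u-396)/2.4,150+v/2.4)
H=np.array([.616,.3125])
for c,p,z in((S,s(281,153),.199),(T,t(659,203),.199),(S,s(319,113),.249),(T,t(695,204),.249)):
    q=onz(c,*p,z)[:2]; v=q-H; print(q,np.hypot(*v),np.degrees(np.arctan2(v[1],v[0])))
```

```text
[0.41522719 0.27296097 0.72707121] [  52.1   21.4   72.8    0.2 -141.1   31.8] 6.0833 [[0.994, -0.107, 0.005], [-0.107, -0.994, 0.003], [0.004, -0.004, -1.0]]
[0.49327756 0.14451298] 0.20803951228316347 -126.14989038035154
[0.51368897 0.15162982] 0.19064826787678382 -122.45575148518256
[0.48897542 0.1165368 ] 0.2335311957546606 -122.95156086786933
[0.4916987  0.11573661] 0.23273728478333822 -122.2818231502901
```

Emit:
servo_tool(targets=[[0,0,1,0,87],[0,0,2,0,87],[0,0,3,0,87],[0,0,4,0,87],[0,0,5,0,87]])

```text
time_s: 6.5
tcp_pos: [0.3803, 0.2502, 0.7613]
ee_rot: [[0.994, -0.106, 0.021], [-0.107, -0.994, 0.011], [0.019, -0.013, -1.0]]
wrist_force: [-0.2, 0.3, -0.2]
gripper_width: 0.999
gripper_force: 0.0
```

Run:
```python
from station import r
s=r.sense(); print(s["tcp_pos"],s["joints"].round(1),s["time_s"],s["ee_rot"].round(3).tolist())
```

```text
[0.38026432 0.25021153 0.7613247 ] [  54.3   21.4   80.7    1.1 -148.    30.5] 6.5 [[0.994, -0.106, 0.021], [-0.107, -0.994, 0.011], [0.019, -0.013, -1.0]]
```

Emit:
servo_tool(targets=[[0,0,-1,0,87],[0,0,-2,0,87],[0,0,-3,0,87],[0,0,-4,0,87],[0,0,-4,0,87]])

```text
time_s: 6.92
tcp_pos: [0.3792, 0.2501, 0.6356]
ee_rot: [[0.994, -0.104, 0.013], [-0.105, -0.995, 0.005], [0.012, -0.006, -1.0]]
wrist_force: [1.3, 1.9, -0.3]
gripper_width: 1.001
gripper_force: 0.0
```

Run:
```python
from station import r
s=r.sense(); print(s["tcp_pos"],s["joints"].round(1),s["time_s"],s["ee_rot"].round(3).tolist())
```

```text
[0.37922608 0.25006879 0.63559159] [  54.3    5.1   33.5    0.5 -117.7   29.9] 6.9167 [[0.994, -0.104, 0.013], [-0.105, -0.995, 0.005], [0.012, -0.006, -1.0]]
```

Emit:
servo_tool(targets=[[-0.65,0.8,-0.5,0.12,87],[-1.3,1.6,-1,0.24,87],[-1.9,2.4,-1.5,0.36,87],[-2.5,3.2,-2,0.48,87],[-3.1,4.0,-2.4,0.6,87]])

```text
time_s: 7.33
tcp_pos: [0.2872, 0.372, 0.569]
ee_rot: [[0.877, 0.479, 0.012], [0.479, -0.877, 0.022], [0.021, -0.014, -1.0]]
wrist_force: [0.0, 0.4, -0.0]
gripper_width: 1.003
gripper_force: 0.0
```

Emit:
servo_tool(targets=[[-0.65,0.8,-0.5,0.12,87],[-1.3,1.6,-1,0.24,87],[-1.9,2.4,-1.5,0.36,87],[-2.5,3.2,-2,0.48,87],[-3.1,4.0,-2.4,0.6,87]])

```text
time_s: 7.75
tcp_pos: [0.1944, 0.4926, 0.4971]
ee_rot: [[0.453, 0.891, -0.001], [0.891, -0.453, 0.025], [0.022, -0.012, -1.0]]
wrist_force: [0.2, -0.6, -0.4]
gripper_width: 0.999
gripper_force: 0.0
```

Emit:
servo_tool(targets=[[-0.65,0.8,-0.5,0.12,87],[-1.3,1.6,-1,0.24,87],[-1.9,2.4,-1.5,0.36,87],[-2.5,3.2,-2,0.48,87],[-3.1,4.0,-2.4,0.6,87]])

```text
time_s: 8.17
tcp_pos: [0.1016, 0.613, 0.4251]
ee_rot: [[-0.129, 0.992, -0.012], [0.991, 0.129, 0.02], [0.022, -0.01, -1.0]]
wrist_force: [1.3, -0.1, 0.1]
gripper_width: 1.001
gripper_force: 0.0
```

Run:
```python
from station import r
from h import *
s=r.sense(); print(s["tcp_pos"],s["joints"].round(1),s["time_s"],s["ee_rot"].round(3).tolist())
S=np.load("pics/scene0.npy",allow_pickle=True).item();T=np.load("pics/top0.npy",allow_pickle=True).item()
print("bottle",onz(S,76,187,0),onz(T,93,135,0),"top",onz(S,44,84,.3))
```

```text
[0.10160153 0.61303219 0.42511142] [ 95.2  17.9  20.3  -0.6 -91.2  92.2] 8.1667 [[-0.129, 0.992, -0.012], [0.991, 0.129, 0.02], [0.022, -0.01, -1.0]]
bottle [0.64334559 0.92990646 0.        ] [0.63848109 0.93166946 0.        ] top [0.67596965 0.96592114 0.3       ]
```

Emit:
servo_tool(targets=[[-0.12,1.38,0,0,87],[-0.24,2.76,0,0,87],[-0.36,4.14,0,0,87],[-0.48,5.52,0,0,87],[-0.6,6.9,0,0,87]])

```text
time_s: 8.58
tcp_pos: [0.0855, 0.8044, 0.4264]
ee_rot: [[-0.124, 0.992, -0.012], [0.992, 0.124, 0.019], [0.021, -0.01, -1.0]]
wrist_force: [-0.0, 2.7, 0.2]
gripper_width: 1.001
gripper_force: 0.0
```

Emit:
servo_tool(targets=[[-0.12,1.38,0,0,87],[-0.24,2.76,0,0,87],[-0.36,4.14,0,0,87],[-0.48,5.52,0,0,87],[-0.6,6.9,0,0,87]])

```text
time_s: 9.0
tcp_pos: [0.0669, 0.8684, 0.3794]
ee_rot: [[-0.122, 0.992, -0.007], [0.991, 0.123, 0.048], [0.049, -0.001, -0.999]]
wrist_force: [0.6, -0.6, 1.4]
gripper_width: 0.997
gripper_force: 0.0
```

Run:
```python
from station import r
s=r.sense(); print(s["tcp_pos"],s["joints"].round(1),s["joint_velocities"].round(1),s["ee_rot"].round(3).tolist())
```

```text
[0.06686693 0.86837671 0.37936321] [ 9.61e+01  5.49e+01  8.07e+01 -1.00e-01 -1.13e+02  9.09e+01] [ 2.   5.8  0.   0.4  8.  -2.1] [[-0.122, 0.992, -0.007], [0.991, 0.123, 0.048], [0.049, -0.001, -0.999]]
```

Emit:
servo_tool(targets=[[-0.12,1.28,0.5,0,87],[-0.24,2.56,1,0,87],[-0.36,3.84,1.5,0,87],[-0.48,5.12,2,0,87],[-0.6,6.4,2.5,0,87]])

```text
time_s: 9.42
tcp_pos: [0.0492, 0.8854, 0.3674]
ee_rot: [[-0.122, 0.992, -0.004], [0.99, 0.122, 0.077], [0.077, 0.005, -0.997]]
wrist_force: [1.0, 0.0, 0.8]
gripper_width: 0.995
gripper_force: 0.0
```

Emit:
servo_tool(targets=[[-1.2,12.8,5,0,87],[-1.2,12.8,5,0,87],[-1.2,12.8,5,0,87],[-1.2,12.8,5,0,87],[-1.2,12.8,5,0,87]])

```text
time_s: 9.83
tcp_pos: [0.0278, 0.9051, 0.3492]
ee_rot: [[-0.123, 0.992, -0.001], [0.987, 0.122, 0.105], [0.104, 0.011, -0.995]]
wrist_force: [0.6, 0.1, 1.1]
gripper_width: 0.999
gripper_force: 0.0
```

Emit:
servo_tool(targets=[[0,12.8,6,0,87],[0,12.8,6,0,87],[0,12.8,6,0,87],[0,12.8,6,0,87],[0,12.8,6,0,87]])

```text
time_s: 10.25
tcp_pos: [0.0239, 0.9173, 0.345]
ee_rot: [[-0.122, 0.993, 0.001], [0.983, 0.121, 0.136], [0.135, 0.018, -0.991]]
wrist_force: [-0.7, -0.8, 0.1]
gripper_width: 1.0
gripper_force: 0.0
```

Emit:
servo_tool(targets=[[0,12.8,7,0,87],[0,12.8,7,0,87],[0,12.8,7,0,87],[0,12.8,7,0,87],[0,12.8,7,0,87]])

```text
time_s: 10.67
tcp_pos: [0.02, 0.9247, 0.3502]
ee_rot: [[-0.122, 0.992, 0.004], [0.979, 0.12, 0.168], [0.166, 0.024, -0.986]]
wrist_force: [-0.5, 0.0, -0.0]
gripper_width: 1.002
gripper_force: 0.0
```

Run:
```python
from station import r
s=r.sense(); print(s["tcp_pos"],s["joints"].round(2),s["joint_velocities"].round(1),s["ee_rot"].round(3).tolist())
```

```text
[0.02000328 0.92468464 0.35022195] [  99.27   57.42   80.62    1.82 -103.71   88.32] [ 0.4  0.1 -0.3  0.1  0.  -0.4] [[-0.122, 0.992, 0.004], [0.979, 0.12, 0.168], [0.166, 0.024, -0.986]]
```

Emit:
servo_tool(targets=[[0,12.8,7,0,87],[0,12.8,7,0,87],[0,12.8,7,0,87],[0,12.8,7,0,87],[0,12.8,7,0,87]])

```text
time_s: 11.08
tcp_pos: [0.0168, 0.9325, 0.3543]
ee_rot: [[-0.123, 0.992, 0.006], [0.973, 0.119, 0.198], [0.196, 0.031, -0.98]]
wrist_force: [-0.1, 0.2, -0.8]
gripper_width: 1.002
gripper_force: 0.0
```

Emit:
servo_tool(targets=[[0,12.8,7,0,87],[0,12.8,7,0,87],[0,12.8,7,0,87],[0,12.8,7,0,87],[0,12.8,7,0,87]])

```text
time_s: 11.5
tcp_pos: [0.0141, 0.9407, 0.3584]
ee_rot: [[-0.123, 0.992, 0.009], [0.966, 0.118, 0.23], [0.227, 0.037, -0.973]]
wrist_force: [-0.1, -0.2, -0.2]
gripper_width: 1.0
gripper_force: 0.0
```

Emit:
servo_tool(targets=[[0,12.8,7,0,87],[0,12.8,7,0,87],[0,12.8,7,0,87],[0,12.8,7,0,87],[0,12.8,7,0,87]])

```text
time_s: 11.92
tcp_pos: [0.0119, 0.949, 0.3623]
ee_rot: [[-0.123, 0.992, 0.011], [0.958, 0.116, 0.261], [0.258, 0.043, -0.965]]
wrist_force: [0.3, -0.6, 0.1]
gripper_width: 1.002
gripper_force: 0.0
```

Emit:
servo_tool(targets=[[0,12.8,7,0,87],[0,12.8,7,0,87],[0,12.8,7,0,87],[0,12.8,7,0,87],[0,12.8,7,0,87]])

```text
time_s: 12.33
tcp_pos: [0.0099, 0.9576, 0.3662]
ee_rot: [[-0.124, 0.992, 0.013], [0.949, 0.114, 0.293], [0.289, 0.049, -0.956]]
wrist_force: [-0.5, 0.5, 0.3]
gripper_width: 0.996
gripper_force: 0.0
```

Emit:
servo_tool(targets=[[0,12.8,8,0,87],[0,12.8,8,0,87],[0,12.8,8,0,87],[0,12.8,8,0,87],[0,12.8,8,0,87]])

```text
time_s: 12.75
tcp_pos: [0.0083, 0.9619, 0.3787]
ee_rot: [[-0.124, 0.992, 0.015], [0.939, 0.112, 0.325], [0.321, 0.055, -0.945]]
wrist_force: [-0.8, 0.6, 0.5]
gripper_width: 0.996
gripper_force: 0.0
```

Emit:
servo_tool(targets=[[0,12.8,8,0,87],[0,12.8,8,0,87],[0,12.8,8,0,87],[0,12.8,8,0,87],[0,12.8,8,0,87]])

```text
time_s: 13.17
tcp_pos: [0.007, 0.967, 0.3888]
ee_rot: [[-0.125, 0.992, 0.017], [0.928, 0.11, 0.356], [0.351, 0.06, -0.934]]
wrist_force: [0.1, 0.3, 0.0]
gripper_width: 1.0
gripper_force: 0.0
```

Run:
```python
from station import r
s=r.sense(); print(s["tcp_pos"],s["joints"].round(2),s["joint_velocities"].round(1),s["ee_rot"].round(3).tolist())
```

```text
[0.00698595 0.9670279  0.38881776] [100.49  56.32  80.6    4.7  -93.9   87.65] [ 0.2 -0.5 -0.1  0.  -0.7 -0.1] [[-0.125, 0.992, 0.017], [0.928, 0.11, 0.356], [0.351, 0.06, -0.934]]
```

Emit:
servo_tool(targets=[[-3,12.8,8,0,87],[-3,12.8,8,0,87],[-3,12.8,8,0,87],[-3,12.8,8,0,87],[-3,12.8,8,0,87]])

```text
time_s: 13.58
tcp_pos: [-0.0266, 0.9724, 0.398]
ee_rot: [[-0.126, 0.992, 0.018], [0.916, 0.109, 0.387], [0.382, 0.065, -0.922]]
wrist_force: [0.2, 0.5, -1.2]
gripper_width: 1.003
gripper_force: 0.0
```

Emit:
servo_tool(targets=[[-3,12.8,8,0,87],[-3,12.8,8,0,87],[-3,12.8,8,0,87],[-3,12.8,8,0,87],[-3,12.8,8,0,87]])

```text
time_s: 14.0
tcp_pos: [-0.0531, 0.9777, 0.4061]
ee_rot: [[-0.126, 0.992, 0.018], [0.903, 0.107, 0.417], [0.412, 0.069, -0.909]]
wrist_force: [0.1, 0.3, -0.6]
gripper_width: 0.999
gripper_force: 0.0
```

Emit:
servo_tool(targets=[[-2,12.8,8,0,87],[-2,12.8,8,0,87],[-2,12.8,8,0,87],[-2,12.8,8,0,87],[-2,12.8,8,0,87]])

```text
time_s: 14.42
tcp_pos: [-0.0657, 0.9835, 0.4138]
ee_rot: [[-0.126, 0.992, 0.018], [0.888, 0.105, 0.447], [0.442, 0.072, -0.894]]
wrist_force: [-0.5, 0.4, -1.3]
gripper_width: 1.002
gripper_force: 0.0
```

Emit:
servo_tool(targets=[[-2,12.8,8,0,87],[-2,12.8,8,0,87],[-2,12.8,8,0,87],[-2,12.8,8,0,87],[-2,12.8,8,0,87]])

```text
time_s: 14.83
tcp_pos: [-0.0771, 0.9898, 0.421]
ee_rot: [[-0.127, 0.992, 0.017], [0.873, 0.104, 0.477], [0.471, 0.075, -0.879]]
wrist_force: [-0.6, -0.6, -0.6]
gripper_width: 0.998
gripper_force: 0.0
```

Run:
```python
from station import r
s=r.sense(); print(s["tcp_pos"],s["joints"].round(2),s["joint_velocities"].round(1),s["ee_rot"].round(3).tolist())
```

```text
[-0.07709945  0.98976204  0.42095487] [106.14  55.89  80.6    8.57 -87.45  82.6 ] [ 1.3 -0.1 -0.   0.5 -0.1 -1.1] [[-0.127, 0.992, 0.017], [0.873, 0.104, 0.477], [0.471, 0.075, -0.879]]
```

Emit:
servo_tool(targets=[[-2,12.8,8,0,87],[-2,12.8,8,0,87],[-2,12.8,8,0,87],[-2,12.8,8,0,87],[-2,12.8,8,0,87]])

```text
time_s: 15.25
tcp_pos: [-0.0868, 0.9963, 0.4277]
ee_rot: [[-0.128, 0.992, 0.016], [0.856, 0.102, 0.506], [0.5, 0.078, -0.862]]
wrist_force: [0.1, 0.8, 1.0]
gripper_width: 1.0
gripper_force: 0.0
```

Emit:
servo_tool(targets=[[-2,12.8,8,0,87],[-2,12.8,8,0,87],[-2,12.8,8,0,87],[-2,12.8,8,0,87],[-2,12.8,8,0,87]])

```text
time_s: 15.67
tcp_pos: [-0.0952, 1.003, 0.4343]
ee_rot: [[-0.128, 0.992, 0.014], [0.839, 0.1, 0.535], [0.529, 0.081, -0.845]]
wrist_force: [0.5, 0.1, -0.1]
gripper_width: 1.004
gripper_force: 0.0
```

Emit:
servo_tool(targets=[[-2,12.8,8,0,87],[-2,12.8,8,0,87],[-2,12.8,8,0,87],[-2,12.8,8,0,87],[-2,12.8,8,0,87]])

```text
time_s: 16.08
tcp_pos: [-0.1025, 1.0099, 0.4406]
ee_rot: [[-0.128, 0.992, 0.013], [0.821, 0.099, 0.563], [0.557, 0.083, -0.826]]
wrist_force: [0.3, 0.4, 0.4]
gripper_width: 0.998
gripper_force: 0.0
```

Emit:
servo_tool(targets=[[-2,12.8,8,0,87],[-2,12.8,8,0,87],[-2,12.8,8,0,87],[-2,12.8,8,0,87],[-2,12.8,8,0,87]])

```text
time_s: 16.5
tcp_pos: [-0.1088, 1.0169, 0.4468]
ee_rot: [[-0.129, 0.992, 0.011], [0.801, 0.098, 0.59], [0.584, 0.085, -0.807]]
wrist_force: [-0.0, -0.1, -0.4]
gripper_width: 0.998
gripper_force: 0.0
```

Emit:
servo_tool(targets=[[-2,12.8,8,0,87],[-2,12.8,8,0,87],[-2,12.8,8,0,87],[-2,12.8,8,0,87],[-2,12.8,8,0,87]])

```text
time_s: 16.92
tcp_pos: [-0.1143, 1.024, 0.4529]
ee_rot: [[-0.129, 0.992, 0.009], [0.781, 0.096, 0.617], [0.611, 0.087, -0.787]]
wrist_force: [-0.4, -0.3, -1.3]
gripper_width: 1.001
gripper_force: 0.0
```

Run:
```python
from station import r
s=r.sense(); print(s["tcp_pos"],s["joints"].round(2),s["joint_velocities"].round(1),s["ee_rot"].round(3).tolist())
```

```text
[-0.1142899   1.0240224   0.45289171] [108.43  56.11  80.6   12.   -78.23  80.22] [ 0.4 -0.  -0.   0.4  0.  -0.5] [[-0.129, 0.992, 0.009], [0.781, 0.096, 0.617], [0.611, 0.087, -0.787]]
```

Emit:
servo_tool(targets=[[0.8,-1.0,0,-0.1,87],[1.6,-2.0,0,-0.2,87],[2.4,-3.1,0,-0.3,87],[3.2,-4.1,0,-0.4,87],[4.0,-5.2,0,-0.5,87]])

```text
time_s: 17.33
tcp_pos: [-0.0221, 0.9051, 0.4535]
ee_rot: [[0.238, 0.928, 0.287], [0.755, -0.363, 0.547], [0.612, 0.087, -0.786]]
wrist_force: [0.7, 0.9, 1.0]
gripper_width: 1.0
gripper_force: 0.0
```

Emit:
servo_tool(targets=[[0.8,-1.0,0,-0.1,87],[1.6,-2.0,0,-0.2,87],[2.4,-3.1,0,-0.3,87],[3.2,-4.1,0,-0.4,87],[4.0,-5.2,0,-0.5,87]])

```text
time_s: 17.75
tcp_pos: [0.0982, 0.7492, 0.4541]
ee_rot: [[0.57, 0.641, 0.514], [0.548, -0.763, 0.343], [0.612, 0.086, -0.786]]
wrist_force: [0.1, 0.1, -0.1]
gripper_width: 0.999
gripper_force: 0.0
```

Run:
```python
from station import r
s=r.sense(); print(s["tcp_pos"],s["joints"].round(2),s["joint_velocities"].round(1),s["ee_rot"].round(3).tolist())
```

```text
[0.09815284 0.74921038 0.4540873 ] [105.38  21.43   7.29  39.36 -67.65  13.54] [-10.  -26.6 -42.5   9.4 -23.8 -58.9] [[0.57, 0.641, 0.514], [0.548, -0.763, 0.343], [0.612, 0.086, -0.786]]
```

Emit:
servo_tool(targets=[[0.8,-1.0,-0.2,-0.08,62],[1.6,-2.0,-0.4,-0.16,62],[2.4,-3.0,-0.7,-0.25,62],[3.2,-4.0,-0.9,-0.33,62],[4.0,-5.0,-1.2,-0.41,62]])

```text
time_s: 18.17
tcp_pos: [0.218, 0.5995, 0.4183]
ee_rot: [[0.741, 0.285, 0.608], [0.276, -0.955, 0.111], [0.612, 0.085, -0.786]]
wrist_force: [0.0, 0.0, 0.4]
gripper_width: 0.747
gripper_force: 0.0
```

Emit:
servo_tool(targets=[[0.8,-1.0,-0.2,-0.08,62],[1.6,-2.0,-0.4,-0.16,62],[2.4,-3.0,-0.7,-0.25,62],[3.2,-4.0,-0.9,-0.33,62],[4.0,-5.0,-1.2,-0.41,62]])

```text
time_s: 18.58
tcp_pos: [0.3379, 0.4497, 0.3823]
ee_rot: [[0.79, -0.119, 0.601], [-0.043, -0.989, -0.14], [0.612, 0.085, -0.787]]
wrist_force: [0.1, 0.5, 1.1]
gripper_width: 0.71
gripper_force: 0.0
```

Emit:
servo_tool(targets=[[0.7,-0.9,-0.2,-0.08,62],[1.4,-1.8,-0.4,-0.16,62],[2.1,-2.7,-0.7,-0.25,62],[2.8,-3.6,-0.9,-0.33,62],[3.5,-4.5,-1.2,-0.41,62]])

```text
time_s: 19.0
tcp_pos: [0.4429, 0.315, 0.3463]
ee_rot: [[0.708, -0.504, 0.496], [-0.355, -0.86, -0.368], [0.611, 0.084, -0.787]]
wrist_force: [0.2, -0.0, 0.6]
gripper_width: 0.712
gripper_force: 0.0
```

Run:
```python
from station import r
s=r.sense(); print(s["tcp_pos"],s["joints"].round(2),s["joint_velocities"].round(1),s["ee_rot"].round(3).tolist())
```

```text
[0.44291735 0.31495759 0.34634732] [ 68.61   9.45 -23.17  38.46 -73.25 -24.06] [-44.6   8.3  -5.4  -1.    5.3 -15.8] [[0.708, -0.504, 0.496], [-0.355, -0.86, -0.368], [0.611, 0.084, -0.787]]
```

Emit:
servo_tool(targets=[[0.2,-0.2,-1.0,0,62],[0.4,-0.4,-2.1,0,62],[0.6,-0.5,-3.2,0,62],[0.69,-0.64,-4.2,0,62],[0.69,-0.64,-4.2,0,62]])

```text
time_s: 19.42
tcp_pos: [0.4616, 0.2928, 0.2146]
ee_rot: [[0.712, -0.503, 0.49], [-0.347, -0.859, -0.376], [0.61, 0.098, -0.786]]
wrist_force: [-0.6, -0.7, 0.2]
gripper_width: 0.71
gripper_force: 0.0
```

Run:
```python
from station import r
from h import *
s=r.sense(); print(s["tcp_pos"],s["joints"].round(1),s["wrist_force"].round(1),s["ee_rot"].round(3).tolist())
a=r.capture("scene")["pixels"][130:330,170:350]; w=r.capture("wrist")["pixels"]
f=lambda i,sz:cv2.convertScaleAbs(cv2.resize(i[:,:,::-1],sz,interpolation=cv2.INTER_CUBIC),alpha=1.2)
cv2.imwrite("pics/c3.png",np.hstack([f(a,(360,400)),f(w[60:,60:500],(440,400))]))
```

```text
[0.46163469 0.292848   0.21461748] [ 63.9  15.6 -36.6  46.3 -56.9 -35.1] [-0.6 -0.7  0.2] [[0.712, -0.503, 0.49], [-0.347, -0.859, -0.376], [0.61, 0.098, -0.786]]
```

View pics/c3.png

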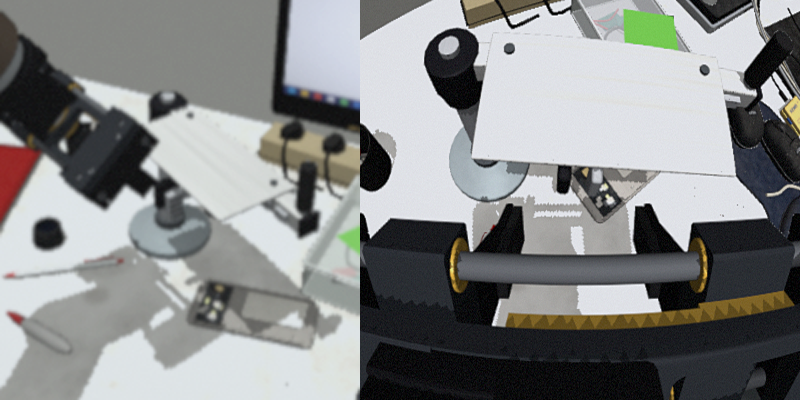

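Run:
```python
from station import r
from h import *
s=r.sense(); c=r.capture("wrist"); M=np.linalg.inv(c["world_from_camera"])
def fp(p):
    q=M[:3,:3]@p+M[:3,3]; th=np.arctan2(np.hypot(q[0],q[1]),q[2]); k=th/np.hypot(q[0],q[1])*c["fx"]; return (c["cx"]+q[0]*k).round(1),(c["cy"]+q[1]*k).round(1)
H=np.array([.616,.3125]);a=np.radians(-122.4);X=np.array([np.cos(a),np.sin(a)]);Y=np.array([-X[1],X[0]])
P=lambda x,y,z:np.append(H+x*X+y*Y,z)
for n,x,y,z in(("blk",.085,-.074,.15),("blk in",.0915,-.074,.15),("steel",.1165,-.074,.15),("screw in",.045,0,.199),("edge in",.03,-.075,.199),("edge out",.205,-.075,.199),("knobtop",.235,0,.249),("grip",.1,-.065,.15)): print(n,fp(P(x,y,z)))
print("full-res crop px -> col=60+(u-360), row=60+v*.9: black paddle (195..210,..)")
print(s["tcp_pos"]); g=P(.1,-.065,.15)+.002*s["ee_rot"][:,2]; print("delta units",((g-s["tcp_pos"])/.03).round(2), "along z",(g-s["tcp_pos"])@s["ee_rot"][:,2])
w=c["pixels"][180:260,230:340,::-1]; cv2.imwrite("pics/c4.png",cv2.resize(w,(770,560),interpolation=cv2.INTER_CUBIC))
```

```text
blk (np.float64(260.7), np.float64(227.6))
blk in (np.float64(269.3), np.float64(228.2))
steel (np.float64(302.2), np.float64(230.1))
screw in (np.float64(214.0), np.float64(104.2))
edge in (np.float64(175.0), np.float64(199.8))
edge out (np.float64(438.4), np.float64(217.3))
knobtop (np.float64(486.9), np.float64(96.0))
grip (np.float64(280.9), np.float64(217.6))
full-res crop px -> col=60+(u-360), row=60+v*.9: black paddle (195..210,..)
[0.46312668 0.29690692 0.22021514]
delta units [ 1.51 -1.16 -2.39] along z 0.09176709139380543
```

View pics/c4.png

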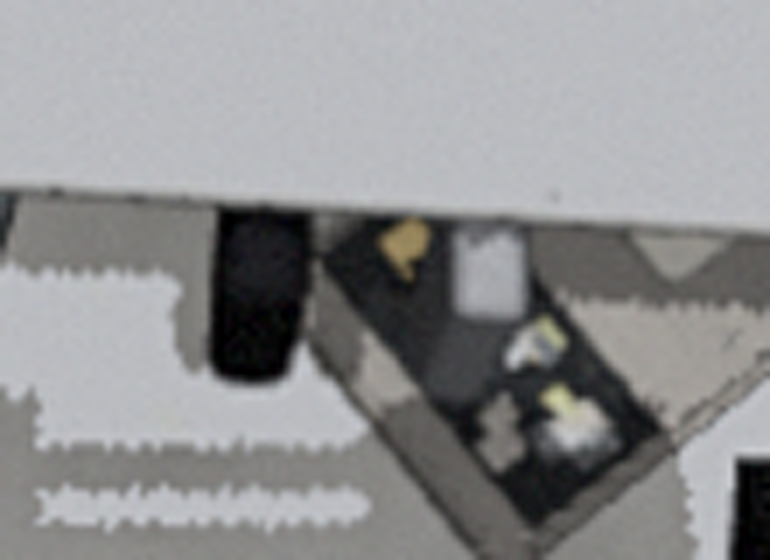

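Emit:
servo_tool(targets=[[0.35,-0.27,-0.55,0,62],[0.7,-0.54,-1.1,0,62],[1.05,-0.81,-1.65,0,62],[1.4,-1.08,-2.2,0,62],[1.5,-1.16,-2.38,0,62]])

```text
time_s: 19.98
tcp_pos: [0.5088, 0.2621, 0.1488]
ee_rot: [[0.708, -0.502, 0.497], [-0.352, -0.861, -0.367], [0.612, 0.085, -0.786]]
wrist_force: [-0.2, -0.9, -1.4]
gripper_width: 0.712
gripper_force: 0.0
```

Emit:
servo_tool(targets=[[0,0,0,0,50],[0,0,0,0,40],[0,0,0,0,36],[0,0,0,0,36],[0,0,0,0,36]])

```text
time_s: 20.4
tcp_pos: [0.5078, 0.2634, 0.1493]
ee_rot: [[0.709, -0.5, 0.498], [-0.351, -0.862, -0.366], [0.612, 0.085, -0.787]]
wrist_force: [0.0, 0.2, 0.2]
gripper_width: 0.452
gripper_force: 0.0
```

Run:
```python
from station import r
from h import *
s=r.sense(); print(s["tcp_pos"],s["wrist_force"].round(1),s["moment"].round(2),s["gripper_width"]*87,s["gripper_force"])
w=r.capture("wrist")["pixels"]; t=r.capture("top")["pixels"][130:330,180:380]
f=lambda i,sz:cv2.convertScaleAbs(cv2.resize(i[:,:,::-1],sz,interpolation=cv2.INTER_CUBIC),alpha=1.2)
cv2.imwrite("pics/c5.png",np.hstack([f(t,(360,400)),f(w[60:,60:500],(440,400))]))
```

```text
[0.50783088 0.2633694  0.14934905] [0.  0.2 0.2] [0.74 0.98 0.03] 39.358759639210845 0.0
```

View pics/c5.png

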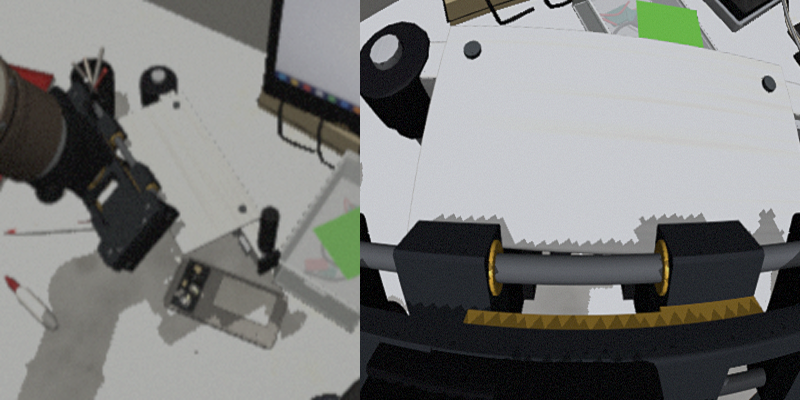

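Emit:
servo_tool(targets=[[0.02,0.02,0,0,33],[0.04,0.06,0,0,30],[0.06,0.1,0,0,24],[0.06,0.1,0,0,15],[0.06,0.1,0,0,15]])

```text
time_s: 20.92
tcp_pos: [0.51, 0.2663, 0.1482]
ee_rot: [[0.709, -0.501, 0.496], [-0.352, -0.861, -0.366], [0.611, 0.084, -0.787]]
wrist_force: [0.8, 1.1, -1.8]
gripper_width: 0.274
gripper_force: 30.2
```

Emit:
servo_tool(targets=[[0,0,0,0,15],[0,0,0,0,15],[0,0,0,0,15],[0,0,0,0,15],[0,0,0,0,15]])

```text
time_s: 21.33
tcp_pos: [0.5097, 0.2654, 0.1482]
ee_rot: [[0.709, -0.501, 0.496], [-0.351, -0.861, -0.367], [0.611, 0.086, -0.787]]
wrist_force: [1.3, 1.8, -1.8]
gripper_width: 0.273
gripper_force: 30.2
```

Run:
```python
from station import r
s=r.sense(); print(s["tcp_pos"],s["wrist_force"].round(1),s["moment"].round(2),s["gripper_width"]*87,s["gripper_force"])
```

```text
[0.50970644 0.26543079 0.14823386] [ 1.3  1.8 -1.8] [1.46 0.69 0.01] 23.720031085053026 30.16479948411188
```

Emit:
servo_tool(targets=[[-0.125,-0.197,0,0,15],[-0.375,-0.591,0,0,15],[-0.625,-0.985,0,0,15],[-0.875,-1.379,0,0,15],[-1.125,-1.773,0,0,15]])

```text
time_s: 21.75
tcp_pos: [0.4755, 0.2107, 0.1482]
ee_rot: [[0.709, -0.502, 0.496], [-0.351, -0.86, -0.369], [0.612, 0.087, -0.786]]
wrist_force: [5.6, -0.4, -3.6]
gripper_width: 0.271
gripper_force: 30.1
```

Emit:
servo_tool(targets=[[-0.08,-0.13,0,0,15],[-0.125,-0.197,0,0,15],[-0.125,-0.197,0,0,15],[-0.125,-0.197,0,0,15],[-0.125,-0.197,0,0,15]])

```text
time_s: 22.17
tcp_pos: [0.4721, 0.2052, 0.1482]
ee_rot: [[0.709, -0.502, 0.495], [-0.351, -0.86, -0.37], [0.612, 0.089, -0.786]]
wrist_force: [1.3, -3.2, -1.5]
gripper_width: 0.264
gripper_force: 30.1
```

Run:
```python
from station import r
from h import *
s=r.sense(); print(s["tcp_pos"],s["wrist_force"].round(1),s["moment"].round(2),s["gripper_width"]*87,s["gripper_force"])
print("slid",np.hypot(*(s["tcp_pos"]-[.5097,.2654,.1482])[:2]))
for n in("scene","top","wrist"): np.save(f"pics/{n}2.npy",r.capture(n),allow_pickle=True)
C=[np.load(f"pics/{n}2.npy",allow_pickle=True).item()["pixels"] for n in("scene","top")]
a=C[0][165:325,190:355];b=C[1][150:310,205:370]
f=lambda i:cv2.convertScaleAbs(cv2.resize(i[:,:,::-1],(396,384),interpolation=cv2.INTER_CUBIC),alpha=1.2)
cv2.imwrite("pics/c6.png",np.hstack([f(a),f(b)]))
```

```text
[0.47208323 0.20516947 0.14818395] [ 1.3 -3.2 -1.5] [ 0.3   0.37 -0.6 ] 22.931755109418017 30.115449810150494
slid 0.07101224020942094
```

View pics/c6.png

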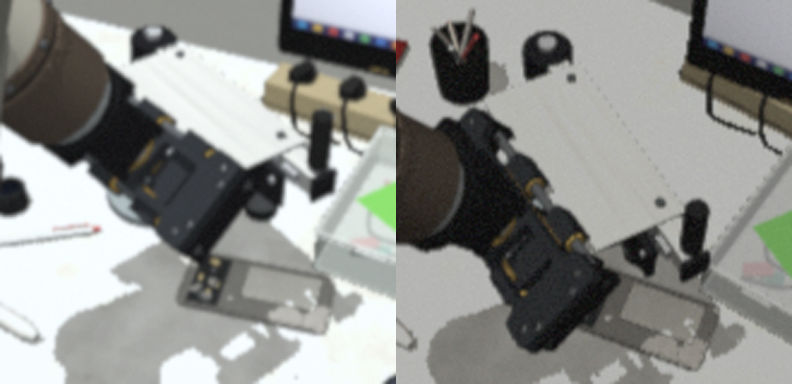

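Emit:
servo_tool(targets=[[0.015,0.023,0,0,15],[0.015,0.023,0,0,15],[0.015,0.023,0,0,28],[0.015,0.023,0,0,36],[0.015,0.023,0,0,45]])

```text
time_s: 22.73
tcp_pos: [0.4724, 0.2076, 0.148]
ee_rot: [[0.711, -0.498, 0.496], [-0.349, -0.863, -0.366], [0.61, 0.087, -0.787]]
wrist_force: [0.9, -2.1, -0.3]
gripper_width: 0.4
gripper_force: 0.8
```

Emit:
servo_tool(targets=[[0,0,0,0,45],[0,0,0,0,45],[0,0,0,0,45],[0,0,0,0,45],[0,0,0,0,45]])

```text
time_s: 23.15
tcp_pos: [0.4727, 0.2076, 0.1484]
ee_rot: [[0.71, -0.5, 0.497], [-0.351, -0.862, -0.366], [0.611, 0.086, -0.787]]
wrist_force: [-0.2, -0.1, -0.6]
gripper_width: 0.513
gripper_force: 0.0
```

Run:
```python
from station import r
from h import *
s=r.sense(); print(s["tcp_pos"],s["wrist_force"].round(1),s["gripper_width"]*87,s["gripper_force"],s["ee_rot"].round(3).tolist())
H=np.array([.616,.3125]);v=s["tcp_pos"][:2]-H
a=np.radians(-122.4);X=np.array([np.cos(a),np.sin(a)]);Y=np.array([-X[1],X[0]]);print("boom coords",v@X,v@Y)
```

```text
[0.47273681 0.2075724  0.14840017] [-0.2 -0.1 -0.6] 44.66350636318354 0.0 [[0.71, -0.5, 0.497], [-0.351, -0.862, -0.366], [0.611, 0.086, -0.787]]
boom coords 0.16535755794875234 -0.06473809743083885
```

Emit:
servo_tool(targets=[[0,0,0,0,62],[0,0,0,0,62],[-0.3,0.23,0.47,0,62],[-0.7,0.54,1.1,0,62],[-1.05,0.81,1.65,0,62]])

```text
time_s: 23.57
tcp_pos: [0.4405, 0.2311, 0.1981]
ee_rot: [[0.71, -0.501, 0.495], [-0.351, -0.861, -0.368], [0.611, 0.088, -0.787]]
wrist_force: [-0.3, 0.5, 0.3]
gripper_width: 0.705
gripper_force: 0.0
```

Emit:
servo_tool(targets=[[-0.35,0.27,0.55,0,62],[-0.45,0.35,0.73,0,62],[-0.45,0.35,0.73,0,62],[-0.45,0.35,0.73,0,62],[-0.45,0.35,0.73,0,62]])

```text
time_s: 23.98
tcp_pos: [0.4275, 0.2405, 0.2186]
ee_rot: [[0.71, -0.501, 0.495], [-0.35, -0.861, -0.37], [0.611, 0.089, -0.786]]
wrist_force: [-0.1, -0.6, 0.0]
gripper_width: 0.711
gripper_force: 0.0
```

Run:
```python
from station import r
from h import *
s=r.sense(); c=r.capture("wrist"); M=np.linalg.inv(c["world_from_camera"]); print(s["tcp_pos"],s["wrist_force"].round(1))
def fp(p):
    q=M[:3,:3]@p+M[:3,3]; th=np.arctan2(np.hypot(q[0],q[1]),q[2]); k=th/np.hypot(q[0],q[1])*c["fx"]; return (c["cx"]+q[0]*k).round(1),(c["cy"]+q[1]*k).round(1)
H=np.array([.616,.3125]);a=np.radians(-122.4);X=np.array([np.cos(a),np.sin(a)]);Y=np.array([-X[1],X[0]])
P=lambda x,y,z:np.append(H+x*X+y*Y,z)
for n,x,y,z in(("blk",.155,-.074,.15),("steel",.1865,-.074,.15),("steel .12",.1805,-.074,.15),("edge in",.03,-.075,.199),("edge out",.205,-.075,.199)): print(n,fp(P(x,y,z)))
np.save("pics/wrist3.npy",c,allow_pickle=True)
for n in("scene","top"): np.save(f"pics/{n}3.npy",r.capture(n),allow_pickle=True)
w=c["pixels"][150:270,200:360,::-1]; T=np.load("pics/top3.npy",allow_pickle=True).item()["pixels"][150:310,205:370,::-1]
cv2.imwrite("pics/c7.png",np.hstack([cv2.resize(w,(480,360),interpolation=cv2.INTER_CUBIC),cv2.resize(T,(320,360),interpolation=cv2.INTER_CUBIC)]))
```

```text
[0.42754038 0.240526   0.21858168] [-0.1 -0.6  0. ]
blk (np.float64(265.0), np.float64(227.4))
steel (np.float64(306.7), np.float64(229.9))
steel .12 (np.float64(298.9), np.float64(229.4))
edge in (np.float64(81.3), np.float64(193.0))
edge out (np.float64(349.1), np.float64(210.6))
```

View pics/c7.png

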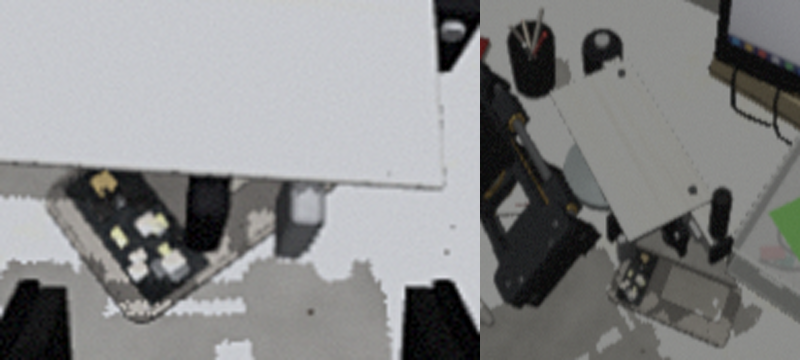

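Emit:
servo_tool(targets=[[-0.5,0.4,0.8,0,62],[-1,0.8,1.6,0,62],[-1.5,1.2,2.4,0,62],[-1.5,1.2,2.4,0,62],[-1.5,1.2,2.4,0,62]])

```text
time_s: 24.55
tcp_pos: [0.3825, 0.2785, 0.2922]
ee_rot: [[0.709, -0.5, 0.497], [-0.352, -0.862, -0.365], [0.611, 0.085, -0.787]]
wrist_force: [0.9, 0.3, -0.8]
gripper_width: 0.712
gripper_force: 0.0
```

Run:
```python
from station import r
print(r.sense()["wrist_force"].round(1)); print(r.finish_job())
```

```text
[ 0.9  0.3 -0.8]
the job is handed in; nothing more can be done
None
```

I handed the job in at about 24.6 s: the boom points over the phone's middle, the carriage is latched in the 70 mm notch with the camera about 5 mm short of the middle along the boom, the pictures show the phone unmoved, and the arm is clear. The moves can't tilt the tool, so I got the 38° tilt for the grip by pushing the arm against its reach limit, which held a joint at its range limit for several seconds (one reading 80.7° against 80.66°).

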